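Find the binding lid on the wash station

TASK

One of the two lids on this wash station binds part-way up. Turn the star handle anticlockwise to its stop to release the lids, then swing up first the left and then the right lid (as the robot sees them), each until it is fully open or you feel it bind; leave the lid that moves freely fully open for loading, the binding one fully shut and the star handle released, and do not shift or tip the other things on the bench.

Things in the scene. Friction and masses are not known exactly. Their poses are not given: they have to be found in the camera images.
- station: cream wash station, fixed, 250 mm deep (its x), 420 mm wide (its y). Origin on the bench, 100 mm behind its front edge (front is -x, towards the robot). One lidded bay at its left (+y), one at its right (-y), the star handle on a console (top 85 mm high) between them; along the rear a hinge housing 112 mm high, display head 160 mm. Close behind it: tube rack 71 mm, scanner stand 180 mm high.
- star (a joint): star handle: rad, grows anticlockwise as seen from above; released at its stop at 2.8, starts between 0 and 0.5. Needs about 0.15 N m, stays where it is left. It drives, geared down, a flat steel keeper bar under it that lies over both lids' inner edges and holds them shut until the star handle is turned.
- star_hub (a point): centre of the star handle's hub, on its upright axis, at the height of the spokes (148 mm above the bench). Four level steel spokes, 12 mm thick, at right angles, each ending in a 21 mm ball whose centre is 73 mm from the axis; hub 42 mm diameter, 30 mm high. Clear space under the spokes: 40 mm to the keeper bar.
- star_spoke (a point): centre of the ball at the end of one of the four spokes (turns with the star handle)
- left_lid (a joint): left lid: rad, 0 shut (as it starts), grows as the handle end swings up and away from the robot; a freely moving lid goes to its stop at 1.45, a binding one comes up against a hard stop at about 0.6 (a 20 N pull gets it 0.1 further). Stays wherever it is left (hinge drag 0.4 N m, about 3 to 4 N at the handle).
- left_lid_handle (a point): middle of the left lid's grab handle at the station's left (+y) side: a level round bar 12 mm thick and 84 mm long, along the station's y, on two end posts, its centre line 37 mm above the lid's top face, near the lid's front edge (moves with the lid). Lid 155 x 112 mm, 10 mm thick.
- left_lid_hinge (a point): on the left lid's hinge line, at the lid's rear edge, abreast of the handle's middle; the hinge line is level, along the station's y. The handle's centre line is 125 mm in front of and 47 mm above it when shut.
- right_lid (a joint): right lid: rad, 0 shut (as it starts), grows as the handle end swings up and away from the robot; a freely moving lid goes to its stop at 1.45, a binding one comes up against a hard stop at about 0.6 (a 20 N pull gets it 0.1 further). Stays wherever it is left (hinge drag 0.4 N m, about 3 to 4 N at the handle).
- right_lid_handle (a point): middle of the right lid's grab handle at the station's right (-y) side: a level round bar 12 mm thick and 84 mm long, along the station's y, on two end posts, its centre line 37 mm above the lid's top face, near the lid's front edge (moves with the lid). Lid 155 x 112 mm, 10 mm thick.
- right_lid_hinge (a point): on the right lid's hinge line, at the lid's rear edge, abreast of the handle's middle; the hinge line is level, along the station's y. The handle's centre line is 125 mm in front of and 47 mm above it when shut.
- wash_bottle: tall white plastic bottle, 66 mm diameter, 220 mm high; bystander, origin at the centre of its underside
- amber_bottle: amber glass bottle, 70 mm diameter, 150 mm high; bystander, origin at the centre of its underside
- jar: glass jar, 72 mm diameter, 90 mm high; bystander, origin at the centre of its underside
- tip_box: closed pipette-tip box, 87 x 122 mm, 67 mm high; bystander, origin at the centre of its underside
- plate_stack: stack of three white well plates, 85 x 127 mm, 43 mm high; bystander, origin at the centre of its underside

How it is judged:
By the outcome, as a careful person would: the job done as asked, in the order asked, and still so for the second after the job is handed in, with the robot touching nothing.
It also fails if it takes over 72 s, if anything falls off the work surface, if the arm or the gripper's body presses on something with over 40 N, if the wrist force passes 120 N, or if a joint passes its speed limit or range.

ROBOT

A 7-joint arm with a two-finger parallel gripper is mounted at the origin on the work surface. World frame = base frame: x ahead of the robot, y to its left, z up, the work surface at z = 0. Lengths are in m, angles in rad, forces in N, time in s.
With the tool pointing down it reaches from about 0.4 to 0.75 m from the base axis. Payload 19.5 kg.
Tool frame: the origin (TCP) lies on the centre line of the jaws, within the pads' length; the fingertips stand 22 mm ahead of it and the grasp point (between the pads) lies 3 mm ahead of it; z points along the fingers, y is the line along which they close (so a half turn about z gives the same grasp; the last joint's range is limited). The gripper opens to 85 mm and grips with 20 to 120 N. Pads are 22 mm wide; open, the fingers measure 114 mm over their backs; the gripper's body (76 mm by 85 mm) begins 54 mm behind the grasp point. The pads swing forward as they close: fully open they stand 13 mm farther back than shut.
Start: joints at [1.203, 0.707, -0.028, 1.485, 0.022, 0.951, -0.075], TCP at [0.184, -0.545, 0.253] pointing down, gripper open.
Joint ranges: [-2.71, 2.71], [-0.32, 2.16], [-1.57, 1.52], [0, 2.45], [-1.46, 4.6], [0, 2.02], [-2.83, 2.83]. Speed limits (rad/s): [1.89, 1.89, 2.57, 2.57, 3.01, 3.01, 3.01].

INTERFACE

Orientations are given as a unit quaternion [w, x, y, z].
In Python, from workcell import bot gives the robot as it stands.
- The arm moves only by the tool drive_tool, never from a script. Its argument "increments" is a list of rows, each a list of 7 numbers: the shift along the tool's x, y, z in mm, then the turn, a rotation vector about the tool's x, y, z in degrees, then the closure, from 0 (fully open) to 1 (shut). A call has 1 to 12 rows; each row shifts and turns the commanded pose from where the row before left it, along the tool's axes as they then stand; what a row does not reach is not made up. A row lasts 1/8 s, in which the tool goes at most 62.5 mm and 10.7 degrees, less where a joint would pass 70% of its speed; a pose out of reach is approached as far as the arm can. A call is refused whole if a number of a shift passes 62.5 or a number of a turn 10.7, either way. A call with a gripper value outside its range is refused whole. The fingers move at their own pace and stop on an object; the grip force is fixed at half the most. Time passes only in rows, so rows that do not move let the fingers close. It gives the time, the measured TCP pose, the force, the opening and the grip force at its end, in the units of the state.
- bot.observe(): the state, without advancing time (a new reading comes with each control period).
- bot.read_camera(name): name is "side" or "top"; returns the picture (420x560x3 uint8, red, green, blue); there is no depth.
- bot.calibration(name): a dict with "mtx" (3x3 intrinsics, pixels), "D" ([k1, k2, p1, p2, k3] as OpenCV has them; the pictures are not rectified), "rvec" (rotation vector, rad) and "tvec" (3), from world to camera coordinates, as OpenCV has them. Camera axes: x right, y down, z forward; pixel columns grow to the right and rows downward; lengths in m; the calibration is good to about 2 mm. A picture is of the moment at which its call begins. calibration takes no time and is no camera call.
- bot.hand_in(): hands the job in; it is judged then, once.
The state is a dict: "time_s": time; "joints": joint angles; "qvel": joint speeds; "joint_torque": joint torques, N m; "tcp_pos": TCP position; "orientation": TCP orientation; "wrist_force": force on the tool from outside, world axes, zero at the start; "wrist_torque": the same for the moment, N m; "grip_width": finger opening in m; "gripper_force": force on a finger pad.
Only numpy, scipy, OpenCV 4.12 (cv2) and the standard library are available. Lean on these libraries where they do the work, as an engineer would, in place of code of your own. Each camera call takes 0.05 s, during which the arm holds its last target. There are 200 camera calls.

## Working session

There is one attempt and no reset: what is moved stays moved. The work goes in short steps, Python scripts to look and compute and a tool call to move; the robot and the scene stay as the last step left them, time stands still between calls to the robot, and variables do not carry over. Pictures are saved under pics/ and viewed, at most 10 in all, crops included, and the job is handed in when it is done.

Besides the shell and the picture viewer there is one more tool, called after "Call:" by a JSON object that holds its "method" and its "body". drive_tool: Moves the arm, as the interface text tells. Its arguments: {"type":"object","properties":{"increments":{"type":"array"}},"required":["increments"]}

```bash
mkdir -p pics
python3 - <<'E'
from workcell import bot
import cv2
for n in("top","side"):
    im=bot.read_camera(n); cv2.imwrite(f"pics/{n}0.png",cv2.resize(im[:,:,::-1],(800,600),interpolation=cv2.INTER_CUBIC))
    c=bot.calibration(n); print(n,c)
print(bot.observe())
E
```

```text
top {'mtx': array([[455.91703727,   0.        , 274.28196568],
       [  0.        , 455.91703727, 217.77831827],
       [  0.        ,   0.        ,   1.        ]]), 'D': array([-0.02027671,  0.        ,  0.        ,  0.        ,  0.        ]), 'rvec': array([ 2.1430274 , -2.077379  ,  0.21887238]), 'tvec': array([0.02896828, 0.55122928, 1.25375418])}
side {'mtx': array([[418.51720014,   0.        , 277.58412515],
       [  0.        , 418.51720014, 214.55110418],
       [  0.        ,   0.        ,   1.        ]]), 'D': array([0.01060568, 0.        , 0.        , 0.        , 0.        ]), 'rvec': array([ 0.93639823, -2.27983869,  1.24141496]), 'tvec': array([0.43424481, 0.27586393, 0.89286978])}
{'time_s': 0.1, 'joints': array([ 1.20331008,  0.70700569, -0.02766011,  1.48493913,  0.02199123,
        0.95086742, -0.07550882]), 'qvel': array([ 0.00195676, -0.00037915,  0.00125067, -0.00174236,  0.00104922,
       -0.00183435,  0.00049742]), 'joint_torque': array([ 4.68107901e-04, -8.84276462e+01,  1.23607054e+00, -2.36449635e+01,
        1.69813307e-02,  5.16071203e-03, -3.01910893e-05]), 'tcp_pos': array([ 0.18399023, -0.54455749,  0.25289703]), 'orientation': array([-4.53948918e-04,  9.86760669e-01,  1.62182526e-01, -6.98392235e-05]), 'wrist_force': array([-0.00215301, -0.05822448, -0.67543756]), 'wrist_torque': array([-0.02585935,  0.03509546, -0.0178763 ]), 'gripper_force': 0.0, 'grip_width': 0.08515569304306739}
```

View pics/top0.png

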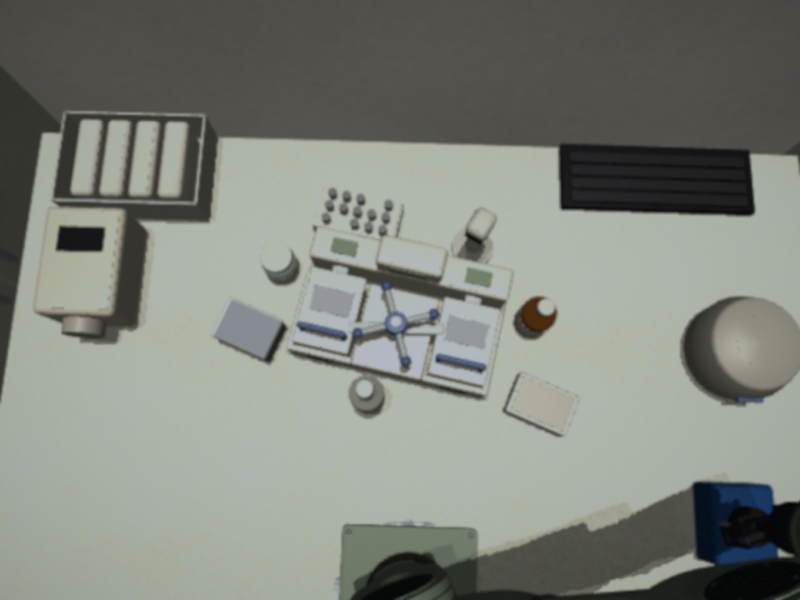

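View pics/side0.png

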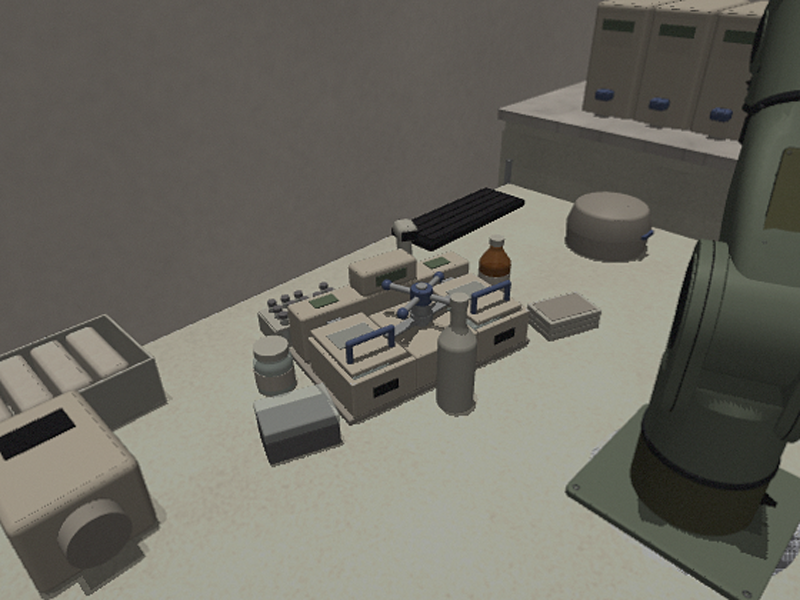

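The top view shows the station yawed, with the star at about (396,322). The left handle is at about (322,330) and the right at about (460,363). The wash bottle (367,390) stands just in front. I'll take enlarged crops to read it more closely.

Run:
```python
import cv2
from workcell import bot
im=bot.read_camera("top")[150:285,190:370,::-1]; cv2.imwrite("pics/topc.png",cv2.resize(im,None,fx=4.4,fy=4.4,interpolation=cv2.INTER_CUBIC))
im=bot.read_camera("side")[160:295,195:375,::-1]; cv2.imwrite("pics/sidec.png",cv2.resize(im,None,fx=4.4,fy=4.4,interpolation=cv2.INTER_CUBIC))
```

```text
(no output)
```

View pics/topc.png

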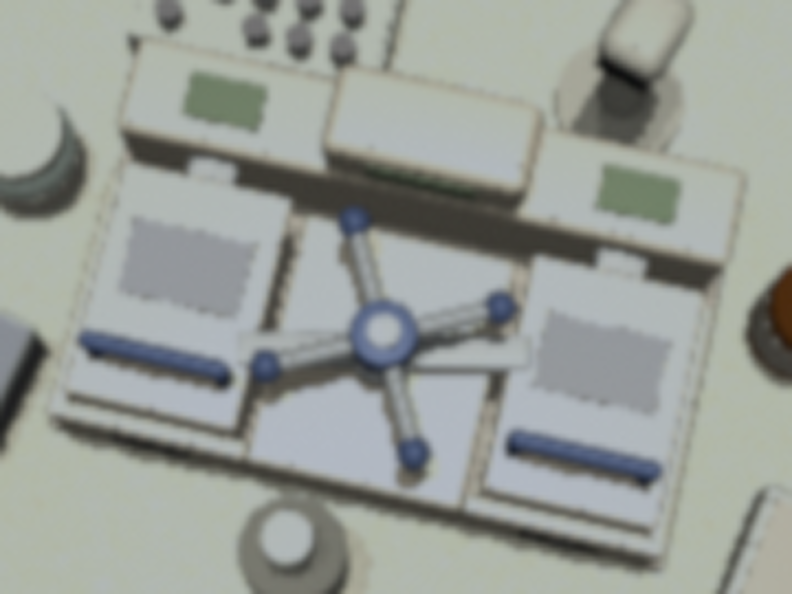

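View pics/sidec.png

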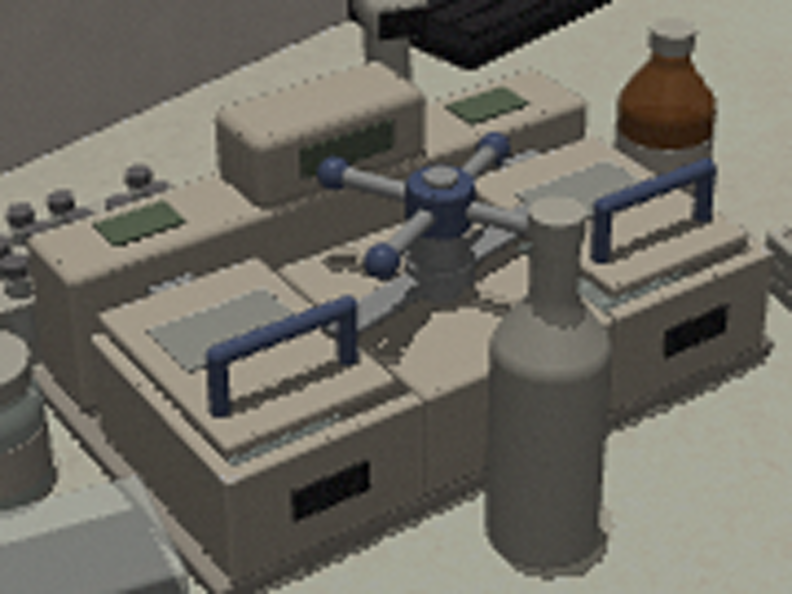

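The crops show: 
- **Top crop:** star balls at (354,220), (500,306), (413,453) and (265,365). The left bar runs (90,342)-(224,373) and the right bar (517,443)-(655,470). The bottle cap is at (288,538).
- **Side crop:** balls at (333,172), (493,148) and (381,261), and the left bar runs (217,355)-(345,303).

```bash
cat > h.py <<'E'
import numpy as np, cv2
from workcell import bot
from scipy.spatial.transform import Rotation as R
def ray(n,p):
    c=bot.calibration(n); u=cv2.undistortPoints(np.array([[p]],float),c["mtx"],c["D"])[0,0]
    M=cv2.Rodrigues(c["rvec"])[0]; return -M.T@c["tvec"], M.T@np.array([*u,1])
def onz(n,p,z):
    o,d=ray(n,p); return o+d*(z-o[2])/d[2]
def tri(pt,ps):
    (a,d),(b,e)=ray("top",pt),ray("side",ps)
    s=np.linalg.lstsq(np.c_[d,-e],b-a,rcond=None)[0]; return (a+d*s[0]+b+e*s[1])/2, np.linalg.norm(a+d*s[0]-b-e*s[1])
T=lambda x,y:(190+(x+.5)/4.4-.5,150+(y+.5)/4.4-.5)
S=lambda x,y:(195+(x+.5)/4.4-.5,160+(y+.5)/4.4-.5)
E
python3 - <<'E'
from h import *
np.set_printoptions(precision=4,suppress=True)
for a,b in [((354,220),(333,172)),((500,306),(493,148)),((265,365),(381,261)),((90,342),(217,355)),((224,373),(345,303)),((517,443),(602,210)),((655,470),(707,167))]: print(tri(T(*a),S(*b)))
B=np.array([onz("top",T(*p),.148) for p in [(354,220),(500,306),(413,453),(265,365)]]);print(B,B.mean(0))
h=B.mean(0);print(np.degrees(np.arctan2(*(B-h)[:,1::-1].T)),np.linalg.norm(B-h,axis=1))
for p in [(90,342),(224,373),(517,443),(655,470)]: print(onz("top",T(*p),.132))
print("bottle",onz("top",T(288,538),.22),onz("side",S(547,560),0))
E
```

```text
(array([0.5809, 0.0587, 0.148 ]), np.float64(0.000530507933837438))
(array([ 0.53  , -0.0316,  0.1477]), np.float64(0.0009473504407620591))
(array([0.4891, 0.1095, 0.1483]), np.float64(0.0008315097058652244))
(array([0.5038, 0.2192, 0.1322]), np.float64(0.003334779950006321))
(array([0.4878, 0.1366, 0.133 ]), np.float64(0.005282080469829983))
(array([ 0.45  , -0.0438,  0.1307]), np.float64(0.0035507417705392076))
(array([ 0.4351, -0.1282,  0.1315]), np.float64(0.001476886504134975))
[[ 0.5806  0.0585  0.148 ]
 [ 0.5296 -0.0319  0.148 ]
 [ 0.4381  0.0185  0.148 ]
 [ 0.4888  0.1093  0.148 ]] [0.5093 0.0386 0.148 ]
[  15.6005  -73.935  -164.2402  106.1859] [0.0741 0.0734 0.0739 0.0736]
[0.5026 0.2181 0.132 ]
[0.4859 0.135  0.132 ]
[ 0.4483 -0.0447  0.132 ]
[ 0.4345 -0.1285  0.132 ]
bottle [0.3787 0.0881 0.22  ] [0.3629 0.105  0.    ]
```

Call:
{"method": "drive_tool", "body": {"increments": [[0,0,-8,0,0,-10,1],[0,0,-8,0,0,-10,1],[0,0,-8,0,0,-10,1],[0,0,-8,0,0,-10,1],[0,0,-8,0,0,-10,1],[0,0,-8,0,0,-10,1],[40,13,0,0,0,0,1],[40,13,0,0,0,0,1],[40,13,0,0,0,0,1],[40,13,0,0,0,0,1],[40,13,0,0,0,0,1],[40,13,0,0,0,0,1]]}}

```text
time_s: 1.7
tcp_pos: [0.3082, -0.3235, 0.3013]
orientation: [-0.0, 0.774, 0.634, 0.0]
wrist_force: [1.6, -0.5, -0.1]
grip_width: 0.0002
gripper_force: 0.0
```

Call:
{"method": "drive_tool", "body": {"increments": [[42,13.5,0,0,0,0,1],[42,13.5,0,0,0,0,1],[42,13.5,0,0,0,0,1],[42,13.5,0,0,0,0,1],[42,13.5,0,0,0,0,1],[42,13.5,0,0,0,0,1],[42,13.5,0,0,0,0,1],[42,13.5,0,0,0,0,1],[0,0,35,0,0,0,1],[0,0,35,0,0,0,1],[0,0,0,0,0,0,1]]}}

```text
time_s: 3.08
tcp_pos: [0.4789, -0.0165, 0.2301]
orientation: [-0.001, 0.773, 0.634, -0.001]
wrist_force: [0.9, -0.2, 1.2]
grip_width: 0.0001
gripper_force: 0.0
```

```bash
cat >> h.py <<'E'
def to(*ps):
    """tool-frame mm shifts from measured pose to the points in turn"""
    s=bot.observe(); q=s["orientation"]; M=R.from_quat([*q[1:],q[0]]).as_matrix(); p=s["tcp_pos"]
    print("at",p.round(4),"F",s["wrist_force"].round(1))
    for t in ps:
        t=np.array(t); print(np.round(M.T@(t-p)*1e3,1).tolist()); p=t
E
python3 - <<'E'
from h import *
H=np.array([.5093,.0386]); r=.058
P=[(*(H+r*np.array([np.cos(a),np.sin(a)])),.150) for a in np.radians(np.r_[-119,np.arange(-104,72,8)])]
to(*P)
s=bot.read_camera("side"); cv2.imwrite("pics/s1.png",cv2.resize(s[130:300,190:400,::-1],None,fx=3.5,fy=3.5))
E
```

```text
at [ 0.4789 -0.0165  0.2301] F [ 0.9 -0.2  1.2]
[4.8, 1.7, 80.1]
[-2.7, 14.9, -0.0]
[0.2, 8.1, -0.0]
[1.3, 8.0, -0.0]
[2.4, 7.7, -0.0]
[3.5, 7.3, -0.0]
[4.4, 6.8, -0.0]
[5.3, 6.1, -0.0]
[6.1, 5.3, -0.0]
[6.8, 4.4, -0.0]
[7.4, 3.4, -0.0]
[7.8, 2.3, -0.0]
[8.0, 1.2, -0.0]
[8.1, 0.1, -0.0]
[8.0, -1.0, -0.0]
[7.8, -2.1, 0.0]
[7.4, -3.2, 0.0]
[6.9, -4.2, 0.0]
[6.3, -5.1, 0.0]
[5.5, -5.9, 0.0]
[4.6, -6.7, 0.0]
[3.6, -7.2, 0.0]
[2.6, -7.7, 0.0]
```

View pics/s1.png

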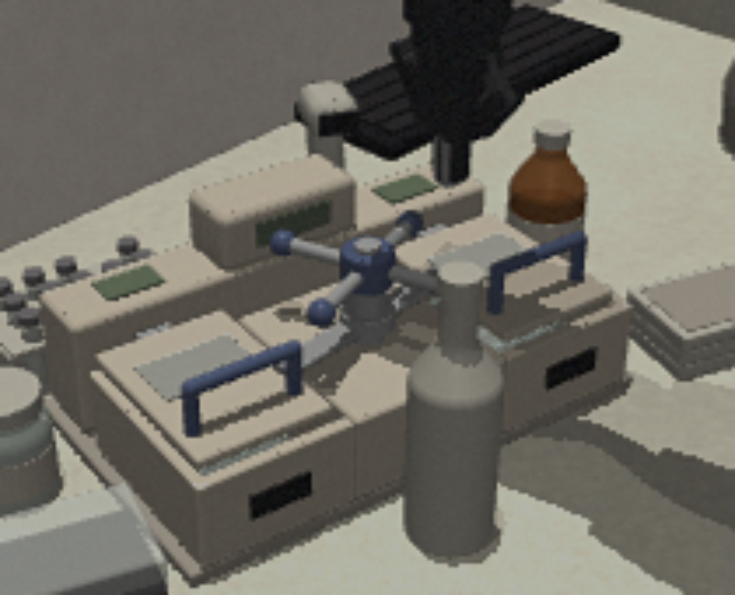

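The closed fingers (455,165) hang above the gap between the front and right spokes, clear of everything. Next I'll lower them and start pushing the spoke.

Call:
{"method": "drive_tool", "body": {"increments": [[5,2,40,0,0,0,1],[0,0,40,0,0,0,1],[0,0,0,0,0,0,1],[-2.5,15,0,0,0,0,1],[0,8,0,0,0,0,1],[1.3,8,0,0,0,0,1],[2.4,7.7,0,0,0,0,1],[3.5,7.3,0,0,0,0,1],[4.4,6.8,0,0,0,0,1],[5.3,6.1,0,0,0,0,1],[6.1,5.3,0,0,0,0,1],[6.8,4.4,0,0,0,0,1]]}}

```text
time_s: 4.62
tcp_pos: [0.5552, 0.0017, 0.1511]
orientation: [-0.0, 0.773, 0.634, -0.0]
wrist_force: [-4.3, -0.7, -0.6]
grip_width: 0.0001
gripper_force: 1.6
```

Call:
{"method": "drive_tool", "body": {"increments": [[7.4,3.4,0,0,0,0,1],[7.8,2.3,0,0,0,0,1],[8,1.2,0,0,0,0,1],[8.1,0.1,0,0,0,0,1],[8,-1,0,0,0,0,1],[7.8,-2.1,0,0,0,0,1],[7.4,-3.2,0,0,0,0,1]]}}

```text
time_s: 5.5
tcp_pos: [0.5666, 0.055, 0.1514]
orientation: [0.0, 0.773, 0.634, 0.0]
wrist_force: [0.4, -3.5, 0.0]
grip_width: -0.0
gripper_force: 1.6
```

Call:
{"method": "drive_tool", "body": {"increments": [[6.9,-4.2,0,0,0,0,1],[6.3,-5.1,0,0,0,0,1],[0,0,0,0,0,0,1]]}}

```text
time_s: 5.88
tcp_pos: [0.5598, 0.0703, 0.1514]
orientation: [-0.0, 0.773, 0.634, 0.0]
wrist_force: [-1.1, 0.3, 0.7]
grip_width: 0.0
gripper_force: 0.0
```

Call:
{"method": "drive_tool", "body": {"increments": [[5.5,-5.9,0,0,0,0,1],[0,0,0,0,0,0,1]]}}

```text
time_s: 6.12
tcp_pos: [0.5551, 0.0764, 0.1514]
orientation: [-0.0, 0.773, 0.634, 0.0]
wrist_force: [0.9, 0.2, -0.3]
grip_width: 0.0001
gripper_force: 0.2
```

Call:
{"method": "drive_tool", "body": {"increments": [[4.6,-6.7,0,0,0,0,1],[0,0,0,0,0,0,1]]}}

```text
time_s: 6.38
tcp_pos: [0.5532, 0.0777, 0.1518]
orientation: [0.004, 0.775, 0.632, 0.002]
wrist_force: [27.3, -25.3, -9.3]
grip_width: -0.0002
gripper_force: 18.2
```

Call:
{"method": "drive_tool", "body": {"increments": [[-6,9,0,0,0,0,1],[0,0,-40,0,0,0,1],[0,0,-50,0,0,0,1],[0,-30,-30,0,0,0,1],[0,-50,0,0,0,0,1],[0,-50,0,0,0,0,0.3],[0,-40,0,0,0,0,0.3]]}}

```text
time_s: 7.25
tcp_pos: [0.3887, 0.1079, 0.2715]
orientation: [-0.0, 0.773, 0.634, 0.0]
wrist_force: [1.0, -0.1, 0.1]
grip_width: 0.0358
gripper_force: 0.0
```

Run:
```python
from h import *
to((.4945,.177,.25),(.4945,.177,.129))
im=bot.read_camera("top")[150:285,190:370,::-1]; a=cv2.resize(im,None,fx=2.2,fy=2.2,interpolation=cv2.INTER_CUBIC)
im=bot.read_camera("side")[160:295,195:375,::-1]; b=cv2.resize(im,None,fx=2.2,fy=2.2,interpolation=cv2.INTER_CUBIC)
cv2.imwrite("pics/c2.png",np.hstack([a,b]))
```

```text
at [0.3887 0.1079 0.2715] F [ 1.  -0.1  0.1]
[88.5, 90.2, 21.6]
[-0.1, 0.0, 121.0]
```

View pics/c2.png

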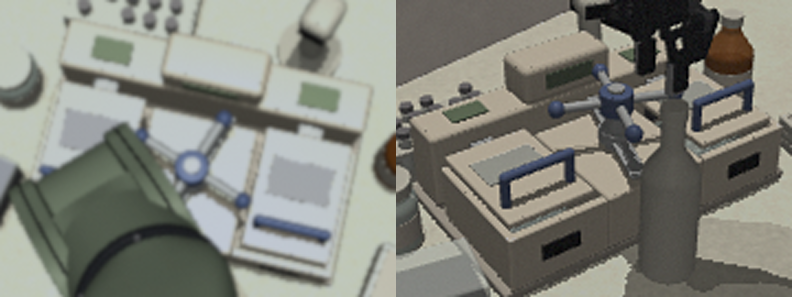

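The keeper bar now lies front to back, clear of both lids, and the star pushed back against its stop with about 37 N. I'll go to the left handle.

Call:
{"method": "drive_tool", "body": {"increments": [[45,30,0,0,0,0,0.4],[43,30,0,0,0,0,0.4],[0,30,10,0,0,0,0.4],[0,0,42,0,0,0,0.4],[0,0,42,0,0,0,0.4],[0,0,42,0,0,0,0.4],[0,0,0,0,0,0,0.4],[0,0,0,0,0,0,1],[0,0,0,0,0,0,1],[0,0,0,0,0,0,1],[0,0,0,0,0,0,1]]}}

```text
time_s: 8.72
tcp_pos: [0.4955, 0.1765, 0.1367]
orientation: [-0.0, 0.773, 0.634, -0.0]
wrist_force: [-11.0, 1.7, 14.0]
grip_width: 0.01
gripper_force: 58.5
```

```bash
cat >> h.py <<'E'
def arc(a0,a1,n):
    """rows (tool y,z) for the handle going from lid angle a0 to a1"""
    a=np.linspace(a0,a1,n+1); b=np.arctan2(47,-125)-a; r=np.hypot(47,125)
    print([[round(v,1),round(-w,1)] for v,w in zip(np.diff(r*np.cos(b)),np.diff(r*np.sin(b)))])
E
python3 - <<'E'
from h import *
s=bot.observe(); print(s["grip_width"],s["tcp_pos"],s["wrist_force"])
arc(0,.5,8);arc(.5,.75,5);arc(.75,1.45,11)
s=bot.read_camera("side")[160:295,195:375,::-1]; cv2.imwrite("pics/c3.png",cv2.resize(s,None,fx=3,fy=3))
E
```

```text
0.009974944261627094 [0.49545465 0.17654654 0.13673161] [-11.00633553   1.68679115  13.99613047]
[[np.float64(3.2), np.float64(-7.7)], [np.float64(3.7), np.float64(-7.5)], [np.float64(4.1), np.float64(-7.3)], [np.float64(4.6), np.float64(-7.0)], [np.float64(5.0), np.float64(-6.7)], [np.float64(5.4), np.float64(-6.4)], [np.float64(5.8), np.float64(-6.0)], [np.float64(6.1), np.float64(-5.6)]]
[[np.float64(5.2), np.float64(-4.2)], [np.float64(5.4), np.float64(-4.0)], [np.float64(5.6), np.float64(-3.7)], [np.float64(5.7), np.float64(-3.4)], [np.float64(5.9), np.float64(-3.1)]]
[[np.float64(7.7), np.float64(-3.5)], [np.float64(7.9), np.float64(-3.0)], [np.float64(8.1), np.float64(-2.5)], [np.float64(8.3), np.float64(-2.0)], [np.float64(8.4), np.float64(-1.5)], [np.float64(8.4), np.float64(-0.9)], [np.float64(8.5), np.float64(-0.4)], [np.float64(8.5), np.float64(0.1)], [np.float64(8.5), np.float64(0.7)], [np.float64(8.4), np.float64(1.2)], [np.float64(8.3), np.float64(1.7)]]
```

View pics/c3.png

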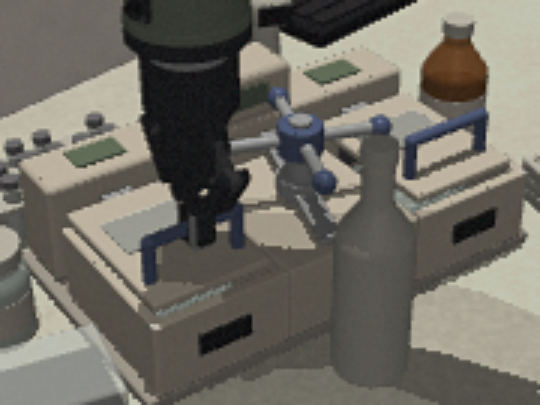

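The left bar is held between the pads (205,215). I'll lift it along the arc.

Call:
{"method": "drive_tool", "body": {"increments": [[0,3.2,-7.7,0,0,0,1],[0,3.7,-7.5,0,0,0,1],[0,4.1,-7.3,0,0,0,1],[0,4.6,-7,0,0,0,1],[0,5,-6.7,0,0,0,1],[0,5.4,-6.4,0,0,0,1],[0,0,0,0,0,0,1]]}}

```text
time_s: 9.65
tcp_pos: [0.5194, 0.1717, 0.1793]
orientation: [-0.001, 0.773, 0.634, -0.001]
wrist_force: [-22.3, 3.1, 18.2]
grip_width: 0.01
gripper_force: 59.6
```

Call:
{"method": "drive_tool", "body": {"increments": [[0,5.8,-6,0,0,0,1],[0,6.1,-5.6,0,0,0,1],[0,0,0,0,0,0,1]]}}

```text
time_s: 10.02
tcp_pos: [0.5306, 0.1695, 0.1913]
orientation: [-0.002, 0.773, 0.634, -0.002]
wrist_force: [-29.1, 1.8, 28.3]
grip_width: 0.01
gripper_force: 60.3
```

Call:
{"method": "drive_tool", "body": {"increments": [[0,5.2,-4.2,0,0,0,1],[0,0,0,0,0,0,1]]}}

```text
time_s: 10.28
tcp_pos: [0.5354, 0.1686, 0.1957]
orientation: [-0.002, 0.773, 0.634, -0.002]
wrist_force: [-31.7, 1.0, 35.4]
grip_width: 0.0097
gripper_force: 60.4
```

The tangential force is only about 4 N, which is hinge drag. The 47 N radial load comes from my arc sitting slightly inside the true one, so I'll shift outward.

Call:
{"method": "drive_tool", "body": {"increments": [[0,-2.4,-3.2,0,0,0,1],[0,5.4,-4,0,0,0,1],[0,0,0,0,0,0,1]]}}

```text
time_s: 10.65
tcp_pos: [0.5417, 0.1671, 0.2018]
orientation: [0.0, 0.774, 0.634, 0.001]
wrist_force: [-3.3, 1.4, 6.0]
grip_width: 0.0099
gripper_force: 62.2
```

Call:
{"method": "drive_tool", "body": {"increments": [[0,5.6,-3.7,0,0,0,1],[0,0,0,0,0,0,1]]}}

```text
time_s: 10.9
tcp_pos: [0.5465, 0.1662, 0.2052]
orientation: [-0.0, 0.773, 0.634, -0.0]
wrist_force: [-5.4, 1.5, 5.2]
grip_width: 0.0094
gripper_force: 62.2
```

Call:
{"method": "drive_tool", "body": {"increments": [[0,5.7,-3.4,0,0,0,1],[0,5.9,-3.1,0,0,0,1],[0,0,0,0,0,0,1]]}}

```text
time_s: 11.28
tcp_pos: [0.5576, 0.1641, 0.2121]
orientation: [-0.001, 0.773, 0.634, -0.0]
wrist_force: [-10.9, 0.6, 15.5]
grip_width: 0.0096
gripper_force: 62.5
```

Call:
{"method": "drive_tool", "body": {"increments": [[0,7.7,-3.5,0,0,0,1],[0,0,0,0,0,0,1]]}}

```text
time_s: 11.52
tcp_pos: [0.5653, 0.1625, 0.2162]
orientation: [-0.0, 0.773, 0.634, 0.0]
wrist_force: [-12.9, -0.7, 25.2]
grip_width: 0.0092
gripper_force: 62.9
```

The lid is past 0.8 rad with only drag resisting, so the left lid is the free one. I'll go on to its stop.

Call:
{"method": "drive_tool", "body": {"increments": [[0,7.5,-5,0,0,0,1],[0,8.1,-3,0,0,0,1],[0,8.3,-2,0,0,0,1],[0,8.4,-1.5,0,0,0,1],[0,0,0,0,0,0,1]]}}

```text
time_s: 12.15
tcp_pos: [0.5982, 0.1558, 0.2275]
orientation: [0.0, 0.774, 0.634, 0.001]
wrist_force: [-3.6, 0.5, 14.6]
grip_width: 0.0097
gripper_force: 60.9
```

Call:
{"method": "drive_tool", "body": {"increments": [[0,8.4,-1.5,0,0,0,1],[0,8.5,-0.6,0,0,0,1],[0,0,0,0,0,0,1]]}}

```text
time_s: 12.52
tcp_pos: [0.6149, 0.1524, 0.2289]
orientation: [0.0, 0.774, 0.634, 0.001]
wrist_force: [1.0, 1.1, 4.1]
grip_width: 0.0094
gripper_force: 61.5
```

Call:
{"method": "drive_tool", "body": {"increments": [[0,8.5,0.2,0,0,0,1],[0,8.5,0.7,0,0,0,1],[0,8.4,1.2,0,0,0,1],[0,0,0,0,0,0,1]]}}

```text
time_s: 13.02
tcp_pos: [0.6396, 0.1474, 0.2264]
orientation: [0.0, 0.774, 0.634, 0.001]
wrist_force: [-0.2, 1.5, 4.1]
grip_width: 0.0095
gripper_force: 62.4
```

Call:
{"method": "drive_tool", "body": {"increments": [[0,8.3,1.7,0,0,0,1],[0,0,0,0,0,0,1]]}}

```text
time_s: 13.28
tcp_pos: [0.6482, 0.1457, 0.2252]
orientation: [0.001, 0.774, 0.634, 0.001]
wrist_force: [1.7, 1.0, 6.7]
grip_width: 0.0094
gripper_force: 61.9
```

Call:
{"method": "drive_tool", "body": {"increments": [[0,4,1,0,0,0,1],[0,0,0,0,0,0,1]]}}

```text
time_s: 13.52
tcp_pos: [0.6493, 0.1456, 0.2248]
orientation: [-0.001, 0.773, 0.634, -0.001]
wrist_force: [-24.8, 0.6, 26.7]
grip_width: 0.0096
gripper_force: 64.2
```

It is at the stop: −25 N, and the handle has travelled +157 mm as expected for 1.45 rad. I'll release with a small opening and lift off.

Call:
{"method": "drive_tool", "body": {"increments": [[0,-1.7,-1,0,0,0,1],[0,0,0,0,0,0,0.72],[0,0,0,0,0,0,0.72],[0,0,0,0,0,0,0.72]]}}

```text
time_s: 14.02
tcp_pos: [0.6495, 0.1452, 0.2243]
orientation: [0.0, 0.774, 0.634, 0.0]
wrist_force: [-0.2, 0.4, 0.1]
grip_width: 0.0236
gripper_force: 0.0
```

Call:
{"method": "drive_tool", "body": {"increments": [[0,0,-15,0,0,0,0.72],[0,0,-25,0,0,0,0.72],[0,0,-30,0,0,0,0.72],[0,0,-30,0,0,0,0.72],[0,0,0,0,0,0,0.72]]}}

```text
time_s: 14.65
tcp_pos: [0.6499, 0.1456, 0.3274]
orientation: [0.001, 0.774, 0.634, 0.002]
wrist_force: [-0.9, 0.2, 0.2]
grip_width: 0.0241
gripper_force: 0.0
```

Run:
```python
from h import *
to((.4415,-.0865,.30),(.4415,-.0865,.134))
s=bot.read_camera("side")[130:300,170:390,::-1]; cv2.imwrite("pics/c4.png",cv2.resize(s,None,fx=3,fy=3))
```

```text
at [0.6499 0.1456 0.3274] F [-0.9  0.2  0.2]
[-268.6, -158.7, 26.3]
[-0.4, -0.6, 166.0]
```

View pics/c4.png

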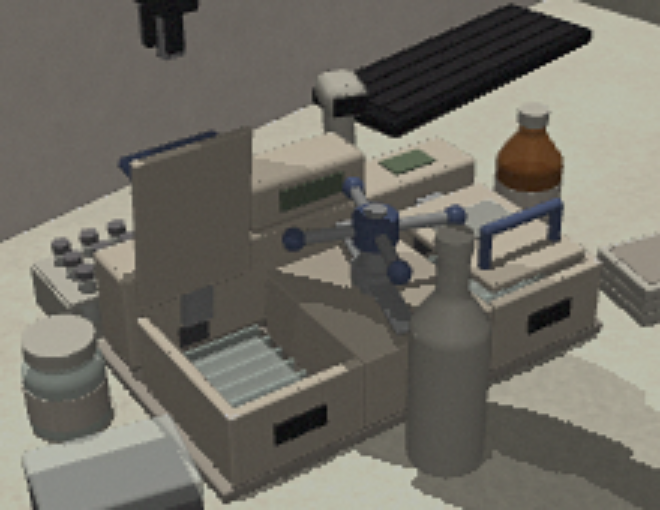

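The left lid stands fully open with its bar at (170,150), the gripper is clear, and nothing else has moved. Next is the right lid.

Call:
{"method": "drive_tool", "body": {"increments": [[-45,-20,0,0,0,0,0.4],[-45,-20,0,0,0,0,0.4],[-45,-28,0,0,0,0,0.4],[-45,-30,0,0,0,0,0.4],[-45,-30,0,0,0,0,0.4],[-44,-31,0,0,0,0,0.4],[0,0,45,0,0,0,0.4],[0,0,45,0,0,0,0.4],[0,0,0,0,0,0,0.4]]}}

```text
time_s: 15.82
tcp_pos: [0.4395, -0.087, 0.2329]
orientation: [-0.002, 0.773, 0.634, -0.002]
wrist_force: [0.1, -0.9, 0.7]
grip_width: 0.0511
gripper_force: 0.0
```

Run:
```python
from h import *
to((.4415,-.0865,.135))
```

```text
at [ 0.4395 -0.087   0.2329] F [ 0.1 -0.9  0.7]
[0.9, 2.3, 97.9]
```

Call:
{"method": "drive_tool", "body": {"increments": [[1,1,32,0,0,0,0.4],[0,0,32,0,0,0,0.4],[0,0,32,0,0,0,0.4],[0,0,0,0,0,0,0.4],[0,0,0,0,0,0,1],[0,0,0,0,0,0,1],[0,0,0,0,0,0,1],[0,0,0,0,0,0,1]]}}

```text
time_s: 16.82
tcp_pos: [0.4422, -0.0865, 0.1396]
orientation: [0.001, 0.774, 0.634, 0.001]
wrist_force: [-2.0, -0.7, 16.1]
grip_width: 0.0098
gripper_force: 58.6
```

Call:
{"method": "drive_tool", "body": {"increments": [[0,3,-8,0,0,0,1],[0,3.5,-7.8,0,0,0,1],[0,3.9,-7.5,0,0,0,1],[0,0,0,0,0,0,1]]}}

```text
time_s: 17.32
tcp_pos: [0.4525, -0.0886, 0.1624]
orientation: [0.0, 0.774, 0.634, 0.0]
wrist_force: [3.5, -1.7, -5.1]
grip_width: 0.0097
gripper_force: 59.2
```

Call:
{"method": "drive_tool", "body": {"increments": [[0,4.4,-7.2,0,0,0,1],[0,4.8,-6.9,0,0,0,1],[0,0,0,0,0,0,1]]}}

```text
time_s: 17.7
tcp_pos: [0.4613, -0.0903, 0.1764]
orientation: [0.0, 0.774, 0.634, 0.0]
wrist_force: [0.9, -1.9, 0.9]
grip_width: 0.0094
gripper_force: 59.5
```

Call:
{"method": "drive_tool", "body": {"increments": [[0,5.2,-6.6,0,0,0,1],[0,5.6,-6.3,0,0,0,1],[0,0,0,0,0,0,1]]}}

```text
time_s: 18.08
tcp_pos: [0.4719, -0.0924, 0.1892]
orientation: [0.0, 0.774, 0.634, 0.0]
wrist_force: [-0.3, -1.3, 0.3]
grip_width: 0.0095
gripper_force: 59.7
```

Call:
{"method": "drive_tool", "body": {"increments": [[0,4,-4,0,0,0,1],[0,0,0,0,0,0,1]]}}

```text
time_s: 18.32
tcp_pos: [0.4755, -0.0932, 0.1929]
orientation: [-0.0, 0.773, 0.634, -0.0]
wrist_force: [-1.5, -2.7, 0.3]
grip_width: 0.0096
gripper_force: 59.5
```

Call:
{"method": "drive_tool", "body": {"increments": [[0,4.2,-3.8,0,0,0,1],[0,0,0,0,0,0,1]]}}

```text
time_s: 18.58
tcp_pos: [0.4796, -0.094, 0.1969]
orientation: [-0.0, 0.773, 0.634, -0.0]
wrist_force: [-5.1, -1.9, 4.0]
grip_width: 0.0095
gripper_force: 59.4
```

Call:
{"method": "drive_tool", "body": {"increments": [[0,3,-2.5,0,0,0,1],[0,0,0,0,0,0,1]]}}

```text
time_s: 18.82
tcp_pos: [0.4824, -0.0945, 0.1993]
orientation: [-0.0, 0.773, 0.634, -0.0]
wrist_force: [-5.9, -1.2, 2.1]
grip_width: 0.0095
gripper_force: 59.3
```

Call:
{"method": "drive_tool", "body": {"increments": [[0,3.3,-2.5,0,0,0,1],[0,0,0,0,0,0,1]]}}

```text
time_s: 19.08
tcp_pos: [0.4853, -0.0952, 0.2018]
orientation: [-0.0, 0.773, 0.634, -0.001]
wrist_force: [-6.0, -1.0, 2.5]
grip_width: 0.0096
gripper_force: 59.3
```

Call:
{"method": "drive_tool", "body": {"increments": [[0,3.3,-2.5,0,0,0,1],[0,0,0,0,0,0,1]]}}

```text
time_s: 19.32
tcp_pos: [0.4885, -0.0958, 0.2044]
orientation: [-0.0, 0.773, 0.634, -0.001]
wrist_force: [-8.9, -0.6, 7.9]
grip_width: 0.0099
gripper_force: 59.2
```

Call:
{"method": "drive_tool", "body": {"increments": [[0,3,-2.3,0,0,0,1],[0,0,0,0,0,0,1]]}}

```text
time_s: 19.58
tcp_pos: [0.4914, -0.0964, 0.2066]
orientation: [-0.001, 0.773, 0.634, -0.001]
wrist_force: [-7.1, -1.7, 5.1]
grip_width: 0.0098
gripper_force: 59.2
```

Call:
{"method": "drive_tool", "body": {"increments": [[0,3,-2.3,0,0,0,1],[0,0,0,0,0,0,1]]}}

```text
time_s: 19.82
tcp_pos: [0.4938, -0.0969, 0.2084]
orientation: [-0.001, 0.773, 0.634, -0.001]
wrist_force: [-9.0, -0.1, -5.3]
grip_width: 0.0093
gripper_force: 59.3
```

The opposing force is rising, to about 10 N tangential. One more small step will confirm whether it binds.

Call:
{"method": "drive_tool", "body": {"increments": [[0,2.5,-1.6,0,0,0,1],[0,0,0,0,0,0,1]]}}

```text
time_s: 20.08
tcp_pos: [0.4954, -0.0972, 0.2098]
orientation: [-0.002, 0.773, 0.634, -0.002]
wrist_force: [-15.1, 1.4, -4.4]
grip_width: 0.0098
gripper_force: 59.0
```

The force is up to 15 N and still climbing over about 0.66 rad, so the right lid binds. I'll take it back down along the same path.

Call:
{"method": "drive_tool", "body": {"increments": [[0,-5.5,3.9,0,0,0,1],[0,-6,4.6,0,0,0,1],[0,-6.6,5,0,0,0,1],[0,-7.2,6.3,0,0,0,1],[0,-4,4,0,0,0,1],[0,-5.6,6.3,0,0,0,1],[0,-5.2,6.6,0,0,0,1],[0,-4.8,6.9,0,0,0,1],[0,-4.4,7.2,0,0,0,1],[0,0,0,0,0,0,1]]}}

```text
time_s: 21.32
tcp_pos: [0.4493, -0.0875, 0.1588]
orientation: [-0.0, 0.773, 0.634, 0.0]
wrist_force: [7.5, -2.3, -7.7]
grip_width: 0.0098
gripper_force: 59.7
```

Call:
{"method": "drive_tool", "body": {"increments": [[0,-3.9,7.5,0,0,0,1],[0,-3.5,7.8,0,0,0,1],[0,0,0,0,0,0,1]]}}

```text
time_s: 21.7
tcp_pos: [0.4424, -0.0862, 0.1436]
orientation: [0.0, 0.773, 0.634, 0.001]
wrist_force: [7.3, -3.8, -5.3]
grip_width: 0.0095
gripper_force: 59.2
```

Call:
{"method": "drive_tool", "body": {"increments": [[0,-2,5,0,0,0,1],[0,0,0,0,0,0,1]]}}

```text
time_s: 21.95
tcp_pos: [0.4421, -0.086, 0.1401]
orientation: [0.002, 0.774, 0.634, 0.002]
wrist_force: [10.8, -5.3, 26.0]
grip_width: 0.0097
gripper_force: 67.2
```

Call:
{"method": "drive_tool", "body": {"increments": [[0,0,2,0,0,0,1],[0,0,0,0,0,0,1]]}}

```text
time_s: 22.2
tcp_pos: [0.4422, -0.0858, 0.1383]
orientation: [0.002, 0.773, 0.634, 0.003]
wrist_force: [9.9, -2.9, 35.4]
grip_width: 0.0094
gripper_force: 70.7
```

Call:
{"method": "drive_tool", "body": {"increments": [[0,0,-2.5,0,0,0,1],[0,0,0,0,0,0,0.4],[0,0,0,0,0,0,0.4],[0,0,0,0,0,0,0.4]]}}

```text
time_s: 22.7
tcp_pos: [0.4393, -0.0858, 0.1393]
orientation: [-0.0, 0.773, 0.634, -0.0]
wrist_force: [0.1, 0.1, -0.3]
grip_width: 0.0516
gripper_force: 0.0
```

Call:
{"method": "drive_tool", "body": {"increments": [[0,0,-30,0,0,0,0.4],[0,0,-50,0,0,0,0.4],[-40,-50,-50,0,0,0,0.4],[-60,-30,0,0,0,0,0.4],[-60,0,0,0,0,0,0.4],[-60,0,0,0,0,0,0.4],[0,0,0,0,0,0,0.4]]}}

```text
time_s: 23.58
tcp_pos: [0.3321, -0.2789, 0.2575]
orientation: [-0.0, 0.776, 0.631, -0.0]
wrist_force: [-1.3, 0.4, 0.4]
grip_width: 0.0512
gripper_force: 0.0
```

Run:
```python
from h import *
im=bot.read_camera("top")[150:285,190:370,::-1]; im2=bot.read_camera("side")[160:295,195:375,::-1]
f=2.2
r=lambda i,f:cv2.resize(i,None,fx=f,fy=f,interpolation=cv2.INTER_CUBIC)
old=np.hstack([cv2.resize(cv2.imread("pics/topc.png"),(396,297)),cv2.resize(cv2.imread("pics/sidec.png"),(396,297))])
cv2.imwrite("pics/c5.png",np.vstack([old,np.hstack([r(im,f),r(im2,f)])]))
```

```text
(no output)
```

View pics/c5.png

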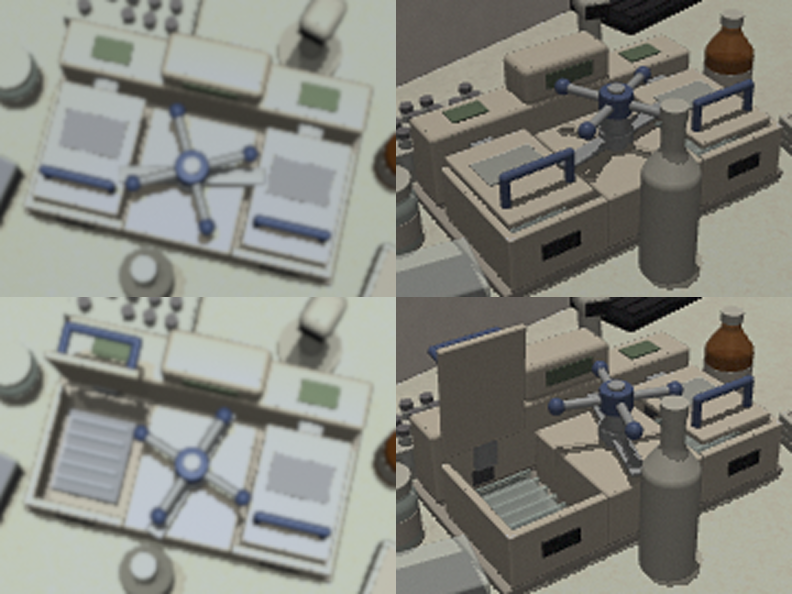

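The right lid looks shut, with its bar at the same pixels as before, (257,221)-(325,235). The left lid is open, the keeper is turned clear and nothing else has shifted. I'll do a quick sub-pixel check of the right lid and then hand in.

Run:
```python
from h import *
for n,o,b in(("top","pics/topc.png",(500,420,180,75)),("side","pics/sidec.png",(590,140,140,130)),("top","pics/topc.png",(230,490,130,104))):
    y0,x0=(150,190) if n=="top" else (160,195)
    im=bot.read_camera(n)[y0:y0+135,x0:x0+180,::-1]; g=lambda i:cv2.cvtColor(i,cv2.COLOR_BGR2GRAY)
    new=g(cv2.resize(im,None,fx=4.4,fy=4.4,interpolation=cv2.INTER_CUBIC)); old=g(cv2.imread(o))
    x,y,w,h=b; r=cv2.matchTemplate(new[y-15:y+h+15,x-15:x+w+15],old[y:y+h,x:x+w],cv2.TM_CCOEFF_NORMED)
    m=cv2.minMaxLoc(r); print(n,m[1],np.array(m[3])-15)
```

```text
top 0.9975002408027649 [ 0 -1]
side 0.9743395447731018 [ 0 -2]
top 0.9968242645263672 [0 0]
```

There is a hint that the lid sits about 1 mm high at the handle. I'll press it down from above with closed fingers.

Call:
{"method": "drive_tool", "body": {"increments": [[60,0,0,0,0,0,1],[60,10,0,0,0,0,1],[60,30,0,0,0,0,1],[30,29,20,0,0,0,1],[0,0,30,0,0,0,1],[0,0,0,0,0,0,1]]}}

```text
time_s: 24.58
tcp_pos: [0.4395, -0.0856, 0.2071]
orientation: [-0.001, 0.773, 0.635, -0.001]
wrist_force: [0.3, -0.9, 1.4]
grip_width: -0.0002
gripper_force: 0.0
```

Run:
```python
from h import *
to((.4415,-.0865,.170))
```

```text
at [ 0.4395 -0.0856  0.2071] F [ 0.3 -0.9  1.4]
[-0.4, 2.3, 37.1]
```

Call:
{"method": "drive_tool", "body": {"increments": [[0,2,20,0,0,0,1],[0,0,15,0,0,0,1],[0,0,5,0,0,0,1],[0,0,0,0,0,0,1]]}}

```text
time_s: 25.08
tcp_pos: [0.4422, -0.0872, 0.1688]
orientation: [0.0, 0.773, 0.634, 0.0]
wrist_force: [0.2, -0.6, 0.1]
grip_width: 0.0
gripper_force: 0.0
```

Call:
{"method": "drive_tool", "body": {"increments": [[0,0,5,0,0,0,1],[0,0,0,0,0,0,1]]}}

```text
time_s: 25.32
tcp_pos: [0.4421, -0.0872, 0.1631]
orientation: [-0.0, 0.774, 0.634, 0.0]
wrist_force: [-0.4, -1.1, -0.1]
grip_width: 0.0001
gripper_force: 0.0
```

Call:
{"method": "drive_tool", "body": {"increments": [[0,0,3,0,0,0,1],[0,0,0,0,0,0,1]]}}

```text
time_s: 25.58
tcp_pos: [0.4421, -0.0872, 0.16]
orientation: [-0.0, 0.773, 0.634, -0.0]
wrist_force: [-0.9, -1.0, 0.2]
grip_width: -0.0001
gripper_force: 0.2
```

Call:
{"method": "drive_tool", "body": {"increments": [[0,0,2,0,0,0,1],[0,0,0,0,0,0,1]]}}

```text
time_s: 25.82
tcp_pos: [0.4421, -0.0872, 0.1591]
orientation: [0.001, 0.773, 0.634, 0.0]
wrist_force: [-7.5, 1.2, 35.5]
grip_width: -0.0
gripper_force: 18.0
```

Call:
{"method": "drive_tool", "body": {"increments": [[0,0,2,0,0,0,1],[0,0,0,0,0,0,1]]}}

```text
time_s: 26.08
tcp_pos: [0.4422, -0.0872, 0.1583]
orientation: [0.001, 0.773, 0.634, 0.0]
wrist_force: [-15.4, 2.0, 76.1]
grip_width: 0.0001
gripper_force: 37.7
```

The lid is hard against its seat. I'll retreat.

Call:
{"method": "drive_tool", "body": {"increments": [[0,0,-10,0,0,0,1],[0,0,-40,0,0,0,1],[0,0,-50,0,0,0,1],[-40,-50,0,0,0,0,1],[-60,-30,0,0,0,0,1],[-60,0,0,0,0,0,1],[-60,0,0,0,0,0,1],[0,0,0,0,0,0,1],[0,0,0,0,0,0,1]]}}

```text
time_s: 27.2
tcp_pos: [0.3247, -0.2824, 0.256]
orientation: [-0.0, 0.773, 0.634, 0.0]
wrist_force: [0.8, 0.3, 0.5]
grip_width: 0.0003
gripper_force: 0.0
```

Run:
```python
from h import *
for n,o,b in(("top","pics/topc.png",(500,420,180,75)),("side","pics/sidec.png",(590,140,140,130))):
    y0,x0=(150,190) if n=="top" else (160,195)
    im=bot.read_camera(n)[y0:y0+135,x0:x0+180,::-1]; g=lambda i:cv2.cvtColor(i,cv2.COLOR_BGR2GRAY)
    new=g(cv2.resize(im,None,fx=4.4,fy=4.4,interpolation=cv2.INTER_CUBIC)); old=g(cv2.imread(o))
    x,y,w,h=b; r=cv2.matchTemplate(new[y-15:y+h+15,x-15:x+w+15],old[y:y+h,x:x+w],cv2.TM_CCOEFF_NORMED)
    m=cv2.minMaxLoc(r); print(n,m[1],np.array(m[3])-15)
print(bot.observe()["wrist_force"]); print(bot.hand_in())
```

```text
top 0.9998326301574707 [0 0]
side 0.9993230700492859 [0 0]
[ 0.21654195  0.33998807 -0.24784243]
the job is handed in; nothing more can be done
None
```

The job is handed in at about 27 s: the star handle is released at its stop, the left lid moves freely and is fully open, and the right lid binds at about 0.65 rad and is fully shut; I saw nothing else on the bench shift or tip, and the verdict was not shown.

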